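# Hang the L-shaped fill gauge level on its peg

### The arm

A 6-joint arm with a two-finger parallel gripper is mounted at the origin on the work surface. World frame = base frame: x ahead of the robot, y to its left, z up, the work surface at z = 0. Lengths are in mm, angles in rad, forces in N, time in s.
With the tool pointing down it reaches from about 275 to 1000 mm from the base axis. Payload 8.4 kg.
Tool frame: the origin (TCP) lies on the centre line of the jaws, within the pads' length; the fingertips stand 17 mm ahead of it and the grasp point (between the pads) lies 2 mm behind it (r.tcp_to_tips is the z of the fingertips in the tool frame, in mm); z points along the fingers, y is the direction in which the jaws open and shut (so a half turn about z gives the same grasp; the last joint's range is limited). The gripper opens to 85 mm and grips with 20 to 120 N. Pads are 22 mm wide; open, the fingers measure 114 mm over their backs; the gripper's body (76 mm by 85 mm) begins 54 mm behind the grasp point. The pads swing forward as they close: fully open they stand 13 mm farther back than shut.
Start: joints at [1.176, 0.353, 1.633, -0, 1.155, -0.002], TCP at [239.234, 577.404, 248.281] pointing down, gripper open.
Joint ranges: [-2.63, 2.63], [-0.92, 2.1], [0.06, 2.66], [-1.3, 4.44], [0, 2.69], [-3.02, 3.02]. Speed limits (rad/s): [2.22, 2.22, 2.79, 3.14, 3.14, 3.14].

### API

Orientations are given as [roll, pitch, yaw] about the fixed x, y, z axes, in that order (R = Rz(yaw) Ry(pitch) Rx(roll)).
In Python, from rig import r, cams, job gives the robot as it stands.
- The arm moves only by the tool drive_tool, never from a script. Its argument "deltas" is a list of rows, each a list of 4 numbers: the shift along the tool's x, y, z in cm, then the turn about the tool's z in rad. In form: [[x, y, z, roll], ...]. A call has 1 to 12 rows; each row shifts and turns the commanded pose from where the row before left it, along the tool's axes as they then stand; what a row does not reach is not made up. A row lasts 1/12 s, in which the tool goes at most 41.7 mm and 7.16 degrees, less where a joint would pass 70% of its speed; a pose out of reach is approached as far as the arm can. A call with a gripper value outside its range is refused whole. "jaw" is the closure, from 0 (fully open) to 1 (shut), set as the call begins (left out, the last holds). The fingers move at their own pace and stop on an object; "force" is the grip in N (left out, the last holds). Time passes only in rows, so rows that do not move let the fingers close. It gives the time, the measured TCP pose, the force and the opening at its end, in the units of the state.
- r.sense(): the state, without advancing time (a new reading comes with each control period).
- cams.grab_frame(name): name is "scene" or "top" or "wrist"; returns (picture, depth): 384x512x3 uint8, red, green, blue; 384x512 float32, mm along the optical axis (not along the pixel's ray), 0 where there is no reading.
- cams.camera_params(name): a dict with "fx", "fy", "cx", "cy" (pixels), "R" (3x3) and "t" (3): a world point X has camera coordinates R X + t. Camera axes: x right, y down, z forward; pixel columns grow to the right and rows downward; lengths in mm; the calibration is good to about 2 mm. A picture is of the moment at which its call begins: read the wrist's pose just before it. camera_params takes no time and is no camera call; for the wrist camera it gives the pose at the moment of the call.
- job.sign_off(): hands the job in, once; it reports no verdict.
The state is a dict: "clock": time; "qpos": joint angles; "qvel": joint speeds; "joint_efforts": joint torques, N m; "eef_pos": TCP position; "tcp_rot": TCP orientation; "contact_force": force on the tool from outside, world axes, zero at the start; "wrist_torque": the same for the moment, N m; "opening": opening from 0.0 (shut) to 1.0 (fully open).
Only numpy, scipy, OpenCV 4.12 (cv2) and the standard library are available. Lean on these libraries where they do the work, as an engineer would, in place of code of your own. Each camera call takes 0.05 s, during which the arm holds its last target. There are 200 camera calls.

### The job

Take the gauge with the long leg out of the rack and thread it on the stand's peg by the one hole from which it will hang with its bar level. With the gauge itself, push the stiff brass ring along the peg until it stops hard against the lock nut, pressing it home for a moment with about 12 N and never more than 18 N; then let the gauge down into the neck behind the peg's head and let go, so that it hangs there freely, level and still. Leave the other gauge and the jars where they are.

Things in the scene. Friction and masses are not known exactly. Their poses are not given: they have to be found in the camera images.
- gauge: long-legged gauge, on edge in the rack: flat L of aluminium plate, even thickness 8 mm, 0.18 kg. Bar 180 (y) x 40 mm (z); leg 34 mm wide runs 90 mm down from the bar's +y end, flush (y 56 to 90). Origin mid bar, mid thickness; x normal to the plate, y towards the leg, z up. Five round 18 mm holes at y = -60, -32, -4, 24, 52 mm, all at z = +4. Level: bar horizontal, leg down
- short_gauge: the other gauge in the rack, to be left alone: same bar and holes, but its leg is only 35 mm long (0.14 kg); origin and axes as for the long one
- rack: fixed wooden rack, origin on the table, base 170 x 190 x 14 mm. Two upright combs 10 mm thick at y = -78 and +46 mm, slots 11 mm wide at x = -35 and +35 mm, slot floors at z = 120, slot walls 12 mm high. A gauge's bar lies in a slot of both combs, along the rack's y, bar centre at z = 140 mm, leg beyond the +46 comb. Either slot pair may hold the long gauge
- stand: fixed stand, base 140 x 140 x 12 mm, origin under its centre. Post 22 mm wide (y), 16 thick, front face at x = 0, top at z = 202 mm. One round peg points to -x, axis at z = 190 mm. Along it from the post: dark six-sided lock nut, brass ring, bare neck of 8 mm diameter, then at 38 to 44 mm a head of 14 mm diameter, tapering to 8 mm at the tip, 50 mm from the post
- peg_neck (a point): point on the peg's axis, 25.5 mm in front of the post's face (12.5 mm behind the back of the head); axes as the stand's. A gauge hanging in the neck has its hole's centre about 5 mm below the axis and within 9 mm of this point along it
- ring (a joint): brass ring on the peg, 24 mm diameter, 8 mm thick, too big for a gauge's hole: its distance from the lock nut in m, 0 = hard up against the nut. It slides stiffly (about 4 N), stays where it is left and stops dead at the nut. The nut (20 mm across corners, 5 mm thick) holds fast but is set anywhere from 0 to 15 mm off the post, and its place is not given: it must be felt
- gauge_hole1 (a point): centre of hole 1 of the long gauge, at y = -60 mm, z = 4 mm of the gauge, mid thickness; axes as the gauge's
- gauge_hole2 (a point): centre of hole 2 of the long gauge, at y = -32 mm, z = 4 mm of the gauge, mid thickness; axes as the gauge's
- gauge_hole3 (a point): centre of hole 3 of the long gauge, at y = -4 mm, z = 4 mm of the gauge, mid thickness; axes as the gauge's
- gauge_hole4 (a point): centre of hole 4 of the long gauge, at y = 24 mm, z = 4 mm of the gauge, mid thickness; axes as the gauge's
- gauge_hole5 (a point): centre of hole 5 of the long gauge, at y = 52 mm, z = 4 mm of the gauge, mid thickness; axes as the gauge's
- jar1: six-sided jar of paste with a black lid, 70 mm across its corners, 88 mm tall, 0.32 kg, origin under its centre; leave standing
- jar2: six-sided jar of paste with a black lid, 70 mm across its corners, 88 mm tall, 0.32 kg, origin under its centre; leave standing
Things that resemble listed ones, but are neither listed nor needed, are in the scene too. Of the things that look like the stand, take the one that is farthest to the robot's right at the start.

How it is judged:
By the outcome, as a careful person would: the job done as asked, in the order asked, and still so for the second after the job is handed in, with the robot touching nothing.
It also fails if it takes over 62 s, if anything falls off the work surface, if the arm or the gripper's body presses on something with over 40 N, if the wrist force passes 120 N, or if a joint passes its speed limit or range.

## Working session

There is one attempt and no reset: what is moved stays moved. The work goes in short steps, Python scripts to look and compute and a tool call to move; the robot and the scene stay as the last step left them, time stands still between calls to the robot, and variables do not carry over. Pictures are saved under pics/ and viewed, about 8 in all and at most 12, crops included, and the job is handed in when it is done.

Besides the shell and the picture viewer there is one more tool, called after "Emit:" by a JSON object that holds its "api" and its "payload". drive_tool: Moves the arm, as the interface text tells. Its arguments: {"type":"object","properties":{"deltas":{"type":"array"},"jaw":{"type":"number"},"force":{"type":"number"}},"required":["deltas"]}

```bash
mkdir -p pics; ls
cat > h.py <<'E'
from rig import r,cams,job
import numpy as np,cv2
def snap(n,f):
    p,d=cams.grab_frame(n); cv2.imwrite(f'pics/{f}.png',p[:,:,::-1]); P=cams.camera_params(n)
    np.savez(f'pics/{f}.npz',p=p,d=d,R=P['R'],t=P['t'],k=[P['fx'],P['fy'],P['cx'],P['cy']]); return p,d
def load(f): return np.load(f'pics/{f}.npz')
def cloud(f):
    z=load(f); d=z['d']; fx,fy,cx,cy=z['k']; v,u=np.mgrid[:d.shape[0],:d.shape[1]]
    c=np.stack([(u-cx)/fx*d,(v-cy)/fy*d,d],-1); return (c-z['t'])@z['R']
def ray_plane(f,u,v,n,c):  # intersect pixel ray with n.X=c
    z=load(f); fx,fy,cx,cy=z['k']; R=z['R'];o=-R.T@z['t']; w=R.T@np.array([(u-cx)/fx,(v-cy)/fy,1]); n=np.array(n,float)
    return o+w*(c-n@o)/(n@w)
def proj(f,X):
    z=load(f); c=np.array(X)@z['R'].T+z['t']; fx,fy,cx,cy=z['k']; return np.stack([fx*c[...,0]/c[...,2]+cx,fy*c[...,1]/c[...,2]+cy],-1)
E
python3 - <<'E'
from h import *
a,_=snap('scene','s0'); b,_=snap('top','t0')
print({k:v for k,v in r.sense().items()})
for f in('s0','t0'):
    z=load(f);print(z['k'],(-z['R'].T@z['t']).round(),z['R'].round(2).tolist())
cv2.imwrite('pics/both.png',cv2.resize(np.vstack([a,b])[:,:,::-1],None,fx=.78,fy=.78))
E
```

```text
pics
{'clock': 0.1, 'qpos': array([ 1.17558302e+00,  3.53580310e-01,  1.63406079e+00,  4.08487141e-05,
        1.15521458e+00, -2.38822694e-03]), 'qvel': array([ 0.00063869, -0.00251385, -0.00299306, -0.00209893, -0.00064716,
        0.00017264]), 'joint_efforts': array([-1.65839741e-03, -6.06353259e+01, -3.42819107e+01, -1.43332468e-04,
        4.00130753e-03,  1.00904322e-05]), 'eef_pos': array([239.07336828, 577.02212866, 247.63542108]), 'tcp_rot': array([-3.14032972e+00, -4.03671727e-05,  2.74875103e+00]), 'contact_force': array([-0.06793394, -0.41732528,  0.56634916]), 'wrist_torque': array([-0.04092273, -0.00186849, -0.00981553]), 'opening': 0.9969131372521143}
[472.58756131 472.58756131 258.33796945 195.4019416 ] [1040. -335. 1167.] [[0.55, 0.84, 0.01], [0.74, -0.47, -0.48], [-0.4, 0.27, -0.88]]
[402.62267767 402.62267767 253.28739332 186.00358649] [ 416.    2. 1127.] [[-0.02, -1.0, 0.02], [-0.99, 0.02, -0.13], [0.13, -0.02, -0.99]]
```

View pics/both.png

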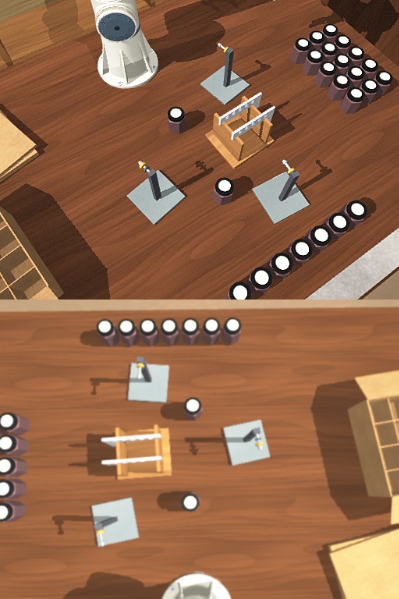

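Run:
```python
from h import *
s=load('s0')['p'];t=load('t0')['p']
# top crop around rack + stand
a=cv2.resize(t[140:260,110:360],None,fx=3.2,fy=3.2,interpolation=cv2.INTER_CUBIC)
b=s[105:295,150:400]; b=cv2.resize(b,(800,int(190*3.2)),interpolation=cv2.INTER_CUBIC)[:600]
cv2.imwrite('pics/ta.png',a[:,:,::-1]);cv2.imwrite('pics/sb.png',b[:,:,::-1])
C=cloud('t0')
for u,v in [(314,182),(320,167),(325,188),(170,165),(170,188),(150,236),(140,105),(252,500-384+18)]:
    print(u,v,C[v,u].round())
```

```text
314 182 [ 569. -184.   41.]
320 167 [ 615. -208.   11.]
325 188 [ 555. -219.   12.]
170 165 [631. 216.   0.]
170 188 [564. 213.  14.]
150 236 [433. 270.   3.]
140 105 [810. 304.  -1.]
252 134 [694. -17.  88.]
```

View pics/ta.png

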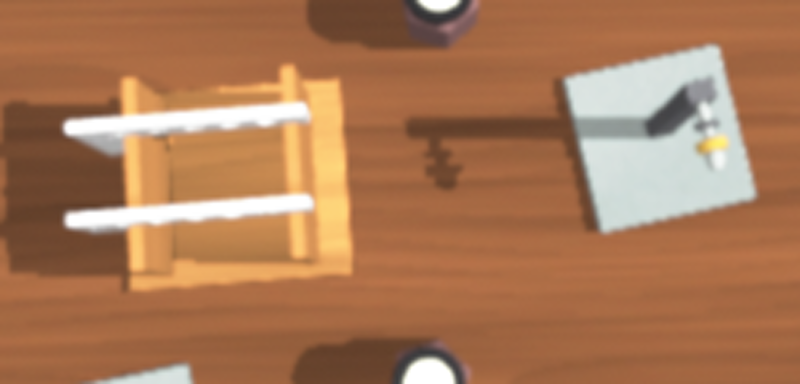

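View pics/sb.png

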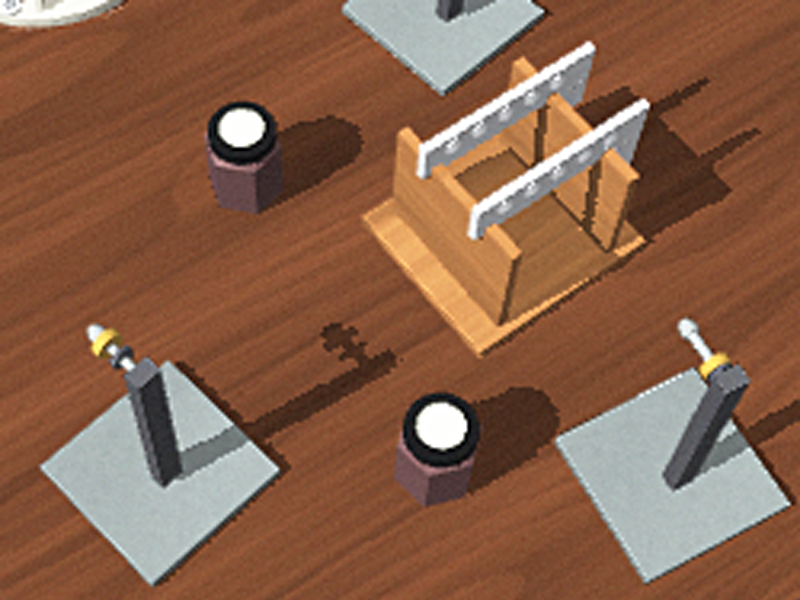

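Pictures: there are three stand look-alikes. In scene crop sb they are at the bottom left (150,470), bottom right (690,420) and top (445,30). In the top image the rightmost one (smallest y) is at full-image (314,182), and that is the target. The candidate gauges are the far bar, (185,125) in crop ta, and the near bar, (190,212). More leg shows under the far bar, so it is probably the long one. I'll check this with depth.

Run:
```python
from h import *
for f in('t0','s0'):
    C=cloud(f).reshape(-1,3); p=load(f)['p'].reshape(-1,3).astype(int)
    sat=p.max(1)-p.min(1)
    g=C[(sat<40)&(C[:,0]>480)&(C[:,0]<720)&(C[:,1]>60)&(C[:,1]<330)&(C[:,2]>20)&(C[:,2]<175)]
    for lo,hi in((480,590),(590,720)):
        q=g[(g[:,0]>lo)&(g[:,0]<hi)]; b=q[q[:,2]>150]
        if len(b)<5: print(f,lo,len(b));continue
        a=np.polyfit(b[:,1],b[:,0],1)
        print(f,lo,len(q),'bar n',len(b),'x at y150,200',np.polyval(a,[150,200]).round(1),'slope',a[0].round(3),'y',b[:,1].min().round(),b[:,1].max().round(),'z',np.percentile(b[:,2],[50,99]).round(1),'low z pts',np.sort(q[:,2])[:6].round(), 'n z<115',(q[:,2]<115).sum())
    # stand
    m=(C[:,0]>500)&(C[:,0]<680)&(C[:,1]>-300)&(C[:,1]<-100)
    s=C[m]; b=s[(s[:,2]>8)&(s[:,2]<16)&(sat[m]<45)]
    r_=cv2.minAreaRect(b[:,:2].astype(np.float32)); print('base',r_)
    q=s[s[:,2]>150]; print(q[np.argsort(q[:,0])].round(0).tolist()[::max(1,len(q)//25)])
```

```text
t0 480 824 bar n 573 x at y150,200 [538.3 536. ] slope -0.046 y 99.0 280.0 z [159.6 164. ] low z pts [20. 31. 31. 35. 41. 45.] n z<115 67
t0 590 0
base ((569.932861328125, -193.94143676757812), (139.8858642578125, 140.93594360351562), 11.527016639709473)
[[521.0, -202.0, 187.0], [525.0, -197.0, 194.0], [529.0, -199.0, 197.0], [533.0, -197.0, 191.0], [535.0, -205.0, 191.0], [537.0, -192.0, 197.0], [538.0, -198.0, 200.0], [541.0, -208.0, 199.0], [545.0, -196.0, 190.0], [551.0, -193.0, 183.0], [553.0, -197.0, 198.0], [555.0, -200.0, 196.0], [561.0, -192.0, 191.0], [568.0, -185.0, 178.0], [569.0, -188.0, 188.0], [570.0, -183.0, 152.0], [572.0, -193.0, 201.0], [573.0, -183.0, 152.0], [574.0, -198.0, 201.0], [576.0, -197.0, 204.0], [577.0, -182.0, 184.0], [579.0, -181.0, 190.0], [580.0, -180.0, 193.0], [581.0, -181.0, 201.0], [583.0, -181.0, 191.0], [586.0, -200.0, 201.0]]
s0 480 1195 bar n 519 x at y150,200 [543.3 540.5] slope -0.055 y 97.0 281.0 z [157.3 161.8] low z pts [25. 30. 34. 35. 43. 75.] n z<115 66
s0 590 0
base ((573.9475708007812, -194.93011474609375), (140.5432891845703, 140.4743194580078), 11.408060073852539)
[[524.0, -208.0, 187.0], [532.0, -203.0, 195.0], [538.0, -191.0, 193.0], [541.0, -197.0, 199.0], [543.0, -193.0, 183.0], [545.0, -197.0, 200.0], [546.0, -201.0, 192.0], [549.0, -211.0, 191.0], [556.0, -201.0, 198.0], [559.0, -202.0, 198.0], [560.0, -202.0, 186.0], [565.0, -197.0, 188.0], [574.0, -192.0, 199.0], [577.0, -204.0, 202.0], [579.0, -205.0, 185.0], [581.0, -204.0, 181.0], [583.0, -204.0, 163.0], [585.0, -204.0, 199.0], [586.0, -186.0, 202.0], [587.0, -201.0, 205.0], [588.0, -199.0, 204.0], [588.0, -187.0, 152.0], [588.0, -195.0, 157.0], [589.0, -200.0, 202.0], [589.0, -193.0, 200.0], [590.0, -191.0, 172.0], [591.0, -200.0, 168.0]]
```

Run:
```python
from h import *
for f in('t0','s0'):
    C=cloud(f).reshape(-1,3); p=load(f)['p'].reshape(-1,3).astype(int)
    sat=p.max(1)-p.min(1)
    g=C[(sat<40)&(C[:,0]>460)&(C[:,0]<720)&(C[:,1]>60)&(C[:,1]<330)&(C[:,2]>20)&(C[:,2]<175)]
    for lo,hi in((460,537),(537,620)):
        q=g[(g[:,0]>lo)&(g[:,0]<hi)]; b=q[q[:,2]>150]
        a=np.polyfit(b[:,1],b[:,0],1); e=b[:,0]-np.polyval(a,b[:,1])
        t=b[b[:,2]>157]; a2=np.polyfit(t[:,1],t[:,0],1)
        l=q[q[:,1]>240]
        print(f,lo,len(q),'bar n',len(b),'x at y189',np.polyval(a,189).round(1),np.polyval(a2,189).round(1),'slope',a[0].round(3),'sd',e.std().round(1),'y',np.percentile(b[:,1],[0,1,99,100]).round(),'z99',np.percentile(b[:,2],99).round(1),'leg z',np.percentile(l[:,2],[0,2,5,10,30]).round(),len(l))
```

```text
t0 460 369 bar n 282 x at y189 501.0 501.3 slope -0.057 sd 2.5 y [ 99. 101. 277. 279.] z99 164.3 leg z [ 85.  91.  98. 111. 140.] 95
t0 537 459 bar n 291 x at y189 570.9 571.3 slope -0.058 sd 2.6 y [101. 103. 279. 280.] z99 163.0 leg z [ 31.  49.  54.  76. 122.] 140
s0 460 610 bar n 253 x at y189 505.2 504.5 slope -0.059 sd 2.9 y [ 97. 100. 278. 280.] z99 161.5 leg z [ 83.  93.  96. 105. 126.] 156
s0 537 588 bar n 266 x at y189 575.2 574.7 slope -0.06 sd 2.8 y [100. 101. 280. 281.] z99 161.8 leg z [ 81.  88.  97. 104. 128.] 146
```

Emit:
{"api": "drive_tool", "payload": {"deltas": [[-1.5,-4,-1,0.12],[-1.0,-4,-1,0.12],[-0.5,-4,0,0.12],[0,-4,0,0.12],[0,-4,0,0.12],[0,-3,0,0.12],[0,0,0,0.12],[0,0,0,0.12],[0,0,0,0.12],[0,0,0,0.098]], "jaw": 0.35}}

```text
clock: 0.93
eef_pos: [124.1, 391.0, 267.6]
tcp_rot: [3.142, 0.0, 1.565]
contact_force: [-0.0, 0.1, -0.1]
opening: 0.652
```

Depth settles it: the far gauge's leg reaches z≈31 (110 mm below the bar centre), while the near one stops at z≈85. The far gauge, at x≈573, is the long one.

Emit:
{"api": "drive_tool", "payload": {"deltas": [[-1.4,3.6,-0.5,0],[-1.4,3.6,-0.5,0],[-1.4,3.6,-0.5,0],[-1.4,3.6,-0.5,0],[-1.4,3.6,-0.5,0],[-1.4,3.6,-0.5,0],[-1.4,3.6,-0.5,0],[-1.4,3.6,-0.5,0],[-1.4,3.6,-0.5,0],[-1.4,3.6,-0.5,0],[-1.4,3.6,-0.5,0],[-1.4,3.6,-0.5,-0.05]]}}

```text
clock: 1.93
eef_pos: [557.9, 222.0, 327.4]
tcp_rot: [-3.141, 0.0, 1.62]
contact_force: [-0.5, 1.0, -0.1]
opening: 0.648
```

Emit:
{"api": "drive_tool", "payload": {"deltas": [[-2,0,0,0],[-2,0,0,0],[0,0,0,0],[0,0,0,0]]}}

```text
clock: 2.27
eef_pos: [558.3, 182.6, 327.2]
tcp_rot: [-3.141, 0.0, 1.619]
contact_force: [0.4, 0.9, -0.1]
opening: 0.652
```

Run:
```python
from h import *
s=r.sense();print(s['eef_pos'],s['tcp_rot'],s['qpos'].round(2))
a,_=snap('wrist','w0');cv2.imwrite('pics/w0v.png',a[:,:,::-1])
z=load('w0');print(z['k'],(-z['R'].T@z['t']).round(),z['R'].round(2).tolist())
```

```text
[558.3405942  182.58796247 327.15510871] [-3.14072207e+00  4.70048630e-05  1.61892676e+00] [0.31 0.23 1.62 0.   1.29 0.27]
[314.34233071 314.34233071 255.48174045 193.34995541] [555. 251. 452.] [[1.0, 0.05, -0.0], [0.05, -0.96, 0.27], [0.01, -0.27, -0.96]]
```

View pics/w0v.png

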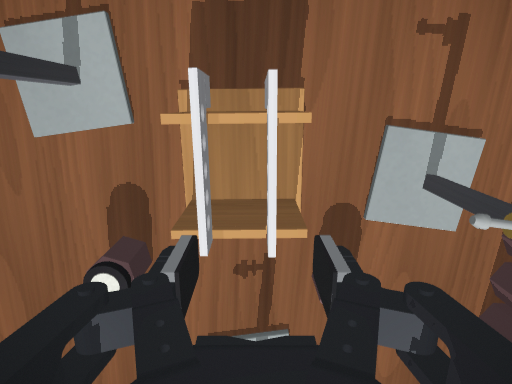

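The wrist view shows the near gauge at (203,160) and the far, long gauge at (271,160). The fingers straddle x≈558. Next I'll measure the far bar from this view's depth.

Run:
```python
from h import *
C=cloud('w0');p=load('w0')['p'].astype(int);m=(p.min(2)>150)
for u0,u1 in((188,215),(262,282)):
    M=np.zeros_like(m);M[68:258,u0:u1]=1;M&=m
    q=C[M];z=np.median(q[:,2]);
    t=q[(q[:,2]>150)&(q[:,2]<168)];a=np.polyfit(t[:,1],t[:,0],1)
    print(len(t),z,'x189',np.polyval(a,[182,189]).round(1),a[0].round(4),'y',t[:,1].min().round(1),t[:,1].max().round(1),'xw',np.percentile(t[:,0]-np.polyval(a,t[:,1]),[2,98]))
    v,u=np.nonzero(M); 
    for vv in(90,160,240): w=u[v==vv]; print(vv,[ray_plane('w0',x,vv,[0,0,1],160).round(1).tolist() for x in(w.min()-.5,w.max()+.5)])
for v in(69,70,71,72,256,257,258): print(v,p[v,271],ray_plane('w0',271,v,[0,0,1],160).round(1))
```

```text
1636 159.35045228564536 x189 [503.9 503.5] -0.0597 y 98.8 278.4 xw [-3.93994197  3.91175467]
90 [[495.0, 259.9, 160.0], [503.8, 260.3, 160.0]]
160 [[499.1, 197.6, 160.0], [507.5, 198.0, 160.0]]
240 [[503.8, 116.3, 160.0], [511.9, 116.7, 160.0]]
1634 159.4443485118623 x189 [573.7 573.3] -0.0593 y 101.5 280.3 xw [-3.71766832  3.99822765]
90 [[564.7, 263.3, 160.0], [573.5, 263.8, 160.0]]
160 [[568.4, 201.0, 160.0], [576.9, 201.4, 160.0]]
240 [[573.3, 119.7, 160.0], [581.4, 120.1, 160.0]]
69 [164 155 153] [566.7 280.8 160. ]
70 [232 233 237] [566.8 280.  160. ]
71 [232 233 237] [566.8 279.2 160. ]
72 [232 233 237] [566.9 278.3 160. ]
256 [227 228 230] [577.9 102.2 160. ]
257 [168 158 154] [578.  101.1 160. ]
258 [90 60 40] [578.1  99.9 160. ]
```

Emit:
{"api": "drive_tool", "payload": {"deltas": [[0,0.76,2,-0.011],[0,0.76,3,0],[0,0,3.5,0],[0,0,3.5,0],[0,0,2.5,0],[0,0,0.5,0],[0,0,0,0],[0,0,0,0]]}}

```text
clock: 2.98
eef_pos: [574.1, 185.1, 178.8]
tcp_rot: [3.14, -0.0, 1.633]
contact_force: [0.4, 0.2, -0.1]
opening: 0.654
```

Emit:
{"api": "drive_tool", "payload": {"deltas": [[-0.2,-0.05,1,0],[0,0,1.5,0],[0,0,0.8,0],[0,0,0,0],[0,0,0,0]]}}

```text
clock: 3.4
eef_pos: [573.3, 182.2, 145.0]
tcp_rot: [3.141, -0.0, 1.632]
contact_force: [-0.6, 0.9, 0.3]
opening: 0.652
```

Emit:
{"api": "drive_tool", "payload": {"deltas": [[0,0,0,0],[0,0,0,0],[0,0,0,0],[0,0,0,0],[0,0,0,0],[0,0,0,0],[0,0,0,0],[0,0,0,0]], "jaw": 1, "force": 90}}

```text
clock: 4.07
eef_pos: [573.6, 182.3, 145.3]
tcp_rot: [3.141, -0.0, 1.632]
contact_force: [-1.6, -0.2, 6.8]
opening: 0.075
```

Emit:
{"api": "drive_tool", "payload": {"deltas": [[0,0,-0.5,0],[0,0,-1,0],[0,0,-1.5,0],[0,0,-2,0],[0,0,-2,0],[0,0,-2,0],[0,0,-2,0],[0,0,-2,0],[0,0,-2,0],[0,0,-1,0],[0,0,0,0],[0,0,0,0]]}}

```text
clock: 5.07
eef_pos: [573.0, 182.1, 304.6]
tcp_rot: [3.141, -0.0, 1.632]
contact_force: [-0.2, -0.1, -2.0]
opening: 0.079
```

Run:
```python
from h import *
s=r.sense();print(s['eef_pos'],s['tcp_rot'],s['contact_force'],s['wrist_torque'],s['opening'])
a,_=snap('wrist','w1');b,_=snap('scene','s1');cv2.imwrite('pics/w1v.png',np.vstack([a[:250],b[60:310]])[:,:,::-1])
```

```text
[573.04618677 182.13677569 304.60019852] [ 3.14128048e+00 -5.85925924e-05  1.63180815e+00] [-0.15656413 -0.08580514 -1.99498259] [-0.11043162 -0.03909315 -0.00498458] 0.07884158387500648
```

View pics/w1v.png

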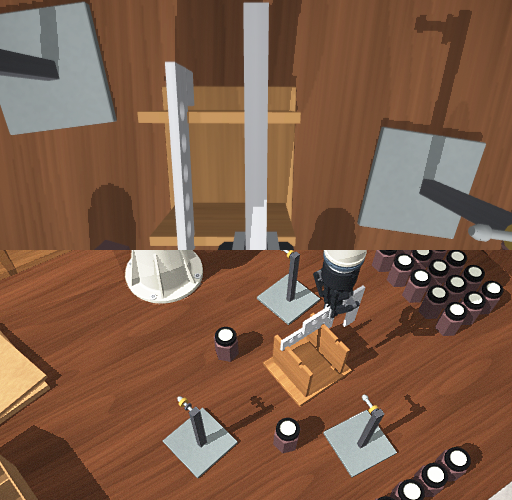

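The long gauge is in the hand, with its top face at (257,100) in the wrist view, and the near gauge is still in the rack. Next I'll measure how the gauge sits in the hand.

```bash
cat >> h.py <<'E'
from scipy.spatial.transform import Rotation as Ro
def gauge(f,pos,rot,y0,y1):
    """gauge top face in tool axes: (world-y like=tool x, tool y, up=-z)"""
    C=cloud(f); p=load(f)['p'].astype(int); T=Ro.from_euler('xyz',rot).as_matrix()
    L=(C-pos)@T; m=(p.min(2)>110)&(np.ptp(p,axis=2)<30)&(abs(L[...,1])<12)&(abs(-L[...,2]-14)<12)&(L[...,0]>y0)&(L[...,0]<y1)
    q=L[m]; a=np.polyfit(q[:,0],q[:,1],1); b=np.polyfit(q[:,0],-q[:,2],1)
    print('gauge: n',len(q),'toolx max',np.percentile(q[:,0],[99,100]).round(1),'tooly@0,@50',np.polyval(a,[0,50]).round(2),'slope',a[0].round(4),'top@0,50',np.polyval(b,[0,50]).round(2),'tilt',b[0].round(4))
E
python3 - <<'E'
from h import *
s=r.sense();gauge('w1',s['eef_pos'],s['tcp_rot'],25,110)
p=load('w1')['p'];print(p[:8,257].tolist())
E
```

```text
gauge: n 5087 toolx max [97.5 98.2] tooly@0,@50 [-0.03  0.01] slope 0.0007 top@0,50 [14.52 14.37] tilt -0.003
[[79, 53, 36], [85, 60, 45], [123, 112, 108], [175, 177, 180], [175, 176, 180], [175, 177, 180], [176, 177, 181], [175, 177, 180]]
```

Emit:
{"api": "drive_tool", "payload": {"deltas": [[-2,-1,0,0],[-3,-1,0,0],[-3.5,-1,0,-0.05],[-3.5,-1,0,-0.05],[-3.5,-1,0,-0.04],[-3.5,-1,0,0],[-3.5,-1,0,0],[-3.5,-1,0,0],[-3.5,0,0,0],[-2,0,0,0],[0,0,0,0],[0,0,0,0]]}}

```text
clock: 6.17
eef_pos: [540.0, -140.1, 303.1]
tcp_rot: [-3.139, -0.001, 1.77]
contact_force: [0.2, 1.1, -1.1]
opening: 0.078
```

Emit:
{"api": "drive_tool", "payload": {"deltas": [[0,-2.5,0,0],[-1,-3,0,0],[-2.5,-2.4,0,0],[-3.5,0,0,0],[-3.5,0,0,0],[-2.5,0,0,0],[-1,0,0,0],[0,0,0,0],[0,0,0,0],[0,0,0,0]]}}

```text
clock: 7.0
eef_pos: [490.9, -290.5, 304.1]
tcp_rot: [-3.141, -0.001, 1.773]
contact_force: [-0.5, 0.1, -1.9]
opening: 0.079
```

Run:
```python
from h import *
s=r.sense();print(s['eef_pos'],s['tcp_rot'],s['contact_force'],s['qpos'].round(2))
a,d=snap('wrist','w2');gauge('w2',s['eef_pos'],s['tcp_rot'],25,110)
cv2.imwrite('pics/w2v.png',cv2.resize(a[:260,200:],None,fx=2.5,fy=2.3,interpolation=cv2.INTER_CUBIC)[:,:,::-1])
np.savez('pics/w2s.npz',pos=s['eef_pos'],rot=s['tcp_rot'])
```

```text
[ 490.94784468 -290.47768664  304.10772353] [-3.14081849e+00 -1.49204336e-03  1.77282360e+00] [-0.45649178  0.10384517 -1.88543685] [-0.54  0.22  1.69  0.    1.24 -0.74]
gauge: n 5097 toolx max [97.5 98.1] tooly@0,@50 [-0.32 -0.34] slope -0.0002 top@0,50 [14.21 14.06] tilt -0.0031
```

View pics/w2v.png

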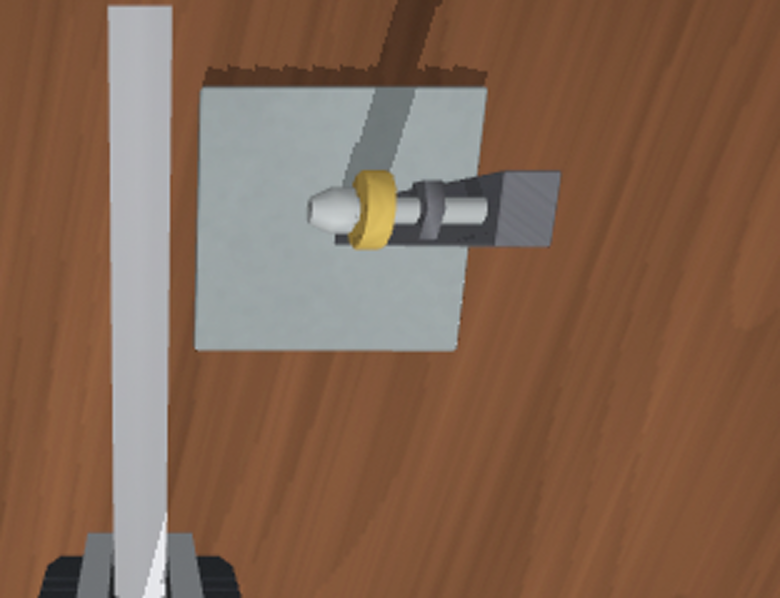

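The wrist view shows the peg clearly: tip at (307,211), ring x 352–396, nut x≈418–443, post face x≈487–497, and the gauge bar at x≈140 on the left. The gauge and peg are parallel to within what I can see.

Run:
```python
from h import *
S=np.load('pics/w2s.npz');T=Ro.from_euler('xyz',S['rot']).as_matrix();pos=S['pos']
def pt(px,py,z=190):
    X=ray_plane('w2',200+(px+.5)/2.5-.5,(py+.5)/2.3-.5,[0,0,1],z);return X.round(1),((X-pos)@T).round(1)
for n,a in dict(tip=(307,211),headbackish=(352,211),ringL=(353,211),ringR=(396,211),nutL=(420,211),nutR=(443,211),shaftend=(487,211),shaftN=(470,197.5),shaftS=(470,224),tipN=(312,198),tipS=(312,226),neckN=(408,197.5),neckS=(408,224)).items(): print(n,*pt(*a))
for n,a in dict(postFN=(502,172),postFS=(496,245),postBN=(559,172),postBS=(550,247)).items(): print(n,*pt(*a,202))
C=cloud('w2');p=load('w2')['p'].astype(int)
L=(C-pos)@T
for tag,c,zz in(('base',0,(8,16)),('posttop',0,(199,206)),('peg',0,(185,200))):
    m=(C[...,2]>zz[0])&(C[...,2]<zz[1])&(L[...,1]>20)&(L[...,1]<200)&(np.ptp(p,axis=2)<40)
    q=L[m];print(tag,len(q),q[:,:2].min(0).round(1),q[:,:2].max(0).round(1),np.median(q,0).round(1))
    if tag=='peg':
        for y in range(40,110,5):
            w=q[(abs(q[:,1]-y)<2.5)]
            if len(w)>2: print(y,len(w),'x',w[:,0].min().round(1),w[:,0].max().round(1),'worldz max',(pos[2]-w[:,2].min()).round(1))
    if tag=='base': print(cv2.minAreaRect(q[:,:2].astype(np.float32)))
```

```text
tip [ 522.7 -205.9  190. ] [ 76.3  48.2 114.2]
headbackish [ 535.5 -203.3  190. ] [ 76.3  61.2 114.2]
ringL [ 535.8 -203.3  190. ] [ 76.3  61.5 114.2]
ringR [ 548.  -200.8  190. ] [ 76.3  74.  114.2]
nutL [ 554.8 -199.4  190. ] [ 76.3  80.9 114.2]
nutR [ 561.3 -198.   190. ] [ 76.3  87.6 114.2]
shaftend [ 573.8 -195.5  190. ] [ 76.3 100.3 114.1]
shaftN [ 567.7 -192.6  190. ] [ 80.3  94.9 114.2]
shaftS [ 570.2 -200.2  190. ] [ 72.4  95.9 114.1]
tipN [ 523.2 -201.9  190. ] [ 80.1  49.4 114.2]
tipS [ 525.3 -210.   190. ] [ 71.7  49.9 114.2]
neckN [ 550.2 -196.2  190. ] [ 80.3  77.1 114.2]
neckS [ 552.5 -203.8  190. ] [ 72.4  77.8 114.2]
postFN [ 569.5 -185.6  202. ] [ 86.8  98.  102.2]
postFS [ 574.5 -205.8  202. ] [ 66.1  99.  102.1]
postBN [ 584.6 -182.5  202. ] [ 86.8 113.5 102.1]
postBS [ 589.5 -203.3  202. ] [ 65.5 114.1 102.1]
base 10798 [ 5.6 29. ] [144.9 168.9] [ 77.3  89.3 292.8]
((75.24789428710938, 98.88427734375), (139.88343811035156, 139.2756805419922), 89.96248626708984)
posttop 834 [65.5 79.4] [ 87.4 115.2] [ 76.8 106.  102.8]
peg 1188 [64.7 48.7] [ 88.1 115.2] [ 76.4  80.3 110.3]
50 101 x 71.0 82.0 worldz max 196.5
55 150 x 69.6 83.5 worldz max 197.6
60 111 x 69.6 83.5 worldz max 197.8
65 7 x 66.1 88.1 worldz max 192.5
70 4 x 64.7 87.2 worldz max 198.3
75 66 x 73.1 80.0 worldz max 195.0
80 239 x 68.2 85.2 worldz max 199.6
85 90 x 68.2 85.1 worldz max 199.7
90 79 x 73.1 80.0 worldz max 194.5
95 80 x 72.4 80.0 worldz max 194.8
100 251 x 65.5 87.5 worldz max 199.9
```

Emit:
{"api": "drive_tool", "payload": {"deltas": [[1,0,1,0],[2,0,2,0],[1.42,0,2.5,0],[0,0,2.5,0],[0,0,2,0],[0,0,1.2,0],[0,0,0,0],[0,0,0,0],[0,0,0,0],[0,0,0,0]]}}

```text
clock: 7.88
eef_pos: [483.1, -249.0, 193.9]
tcp_rot: [3.14, 0.001, 1.772]
contact_force: [-0.1, 0.7, -2.4]
opening: 0.078
```

```bash
cat > st.py <<'E'
from h import *
S=np.load('pics/w2s.npz');T=Ro.from_euler('xyz',S['rot']).as_matrix()
s=r.sense();d=(s['eef_pos']-S['pos'])@T
rel=T.T@Ro.from_euler('xyz',s['tcp_rot']).as_matrix()
# hole4 in frame of w2
h=d+rel@np.array([32.1,-.33,1.87])
print('clk',s['clock'].__round__(2),'hole-peg: x %.2f  z(down+) %.2f; gauge mid to post %.2f'%(h[0]-76.35,h[2]-114.1,98.7-h[1]),'rot',(Ro.from_matrix(rel).as_rotvec()).round(4),'F tool',(T.T@s['contact_force']).round(2),'M',(T.T@s['wrist_torque']).round(3),'op',round(s['opening'],3))
E
python3 st.py
```

```text
clk 7.88 hole-peg: x -2.19  z(down+) -1.87; gauge mid to post 98.27 rot [-0.0024 -0.0027  0.0007] F tool [0.66 0.04 2.42] M [ 0.041 -0.119 -0.033] op 0.078
```

Emit:
{"api": "drive_tool", "payload": {"deltas": [[0.21,0.5,0.19,0],[0,1,0,0],[0,1,0,0],[0,1,0,0],[0,0.4,0,0],[0,0,0,0],[0,0,0,0],[0,0,0,0],[0,0,0,0]]}}

```text
clock: 8.63
eef_pos: [519.8, -239.1, 190.6]
tcp_rot: [-3.141, -0.0, 1.772]
contact_force: [-0.2, 0.2, -2.5]
opening: 0.079
```

```bash
python3 st.py
python3 - <<'E'
from h import *
s=r.sense()
a,d=snap('wrist','w3');gauge('w3',s['eef_pos'],s['tcp_rot'],25,110)
b,d=snap('scene','s3');u,v=proj('s3',s['eef_pos']).astype(int);print(u,v)
c1=cv2.resize(a[60:240,215:415],(560,504),interpolation=cv2.INTER_CUBIC)
b=b[v-40:v+50,u-50:u+50];c2=cv2.resize(b,(560,504),interpolation=cv2.INTER_CUBIC)
cv2.imwrite('pics/c3.png',cv2.resize(np.hstack([c1,c2]),(800,360))[:,:,::-1])
np.savez('pics/w3s.npz',pos=s['eef_pos'],rot=s['tcp_rot'])
E
```

```text
clk 8.63 hole-peg: x 0.11  z(down+) 1.38; gauge mid to post 60.38 rot [-0.0003 -0.0013  0.0012] F tool [ 0.2  -0.14  2.49] M [ 0.009 -0.086  0.053] op 0.079
gauge: n 5157 toolx max [97.5 98.2] tooly@0,@50 [ 0.33 -0.08] slope -0.0081 top@0,50 [13.35 13.68] tilt 0.0065
164 212
```

View pics/c3.png

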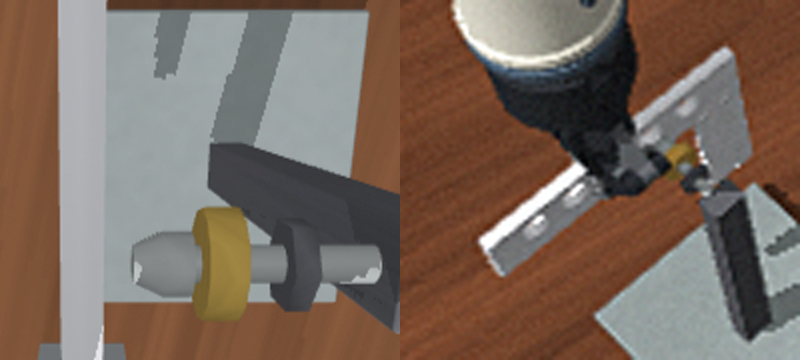

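Left (wrist): the bar is at x≈82, with the peg tip at (135,263) facing it and the peg axis at row ≈263. Right (scene): the bar and its holes are in front of the peg. Next I'll check the alignment numerically.

```bash
python3 st.py
python3 - <<'E'
from h import *
S=np.load('pics/w3s.npz');T=Ro.from_euler('xyz',S['rot']).as_matrix();pos=S['pos']
for px,py in((135,263),(265,245),(265,281),(375,245),(375,281),(208,263)):
    X=ray_plane('w3',215+(px+.5)/2-.5,60+(py+.5)/2-.5,[0,0,1],190);print(px,py,((X-pos)@T).round(2))
C=cloud('w3');L=(C-pos)@T;p=load('w3')['p'].astype(int)
m=(abs(L[...,1])<5)&(abs(-L[...,2]-14)<6)&(L[...,0]>25)&(L[...,0]<110)&(np.ptp(p,axis=2)<30)
q=L[m];print(len(q),np.polyfit(q[:,0],q[:,1],1),np.polyfit(q[:,0],-q[:,2],1),np.median(-q[:,2]))
for lo in range(8,50,5):
    w=L[(abs(L[...,1]-lo)<2.5)&(abs(L[...,0]-32)<15)&(abs(L[...,2])<12)]
    if len(w): print(lo,len(w),'x',w[:,0].min().round(1),w[:,0].max().round(1),'top -z',-w[:,2].min().round(1))
E
```

```text
clk 8.73 hole-peg: x 0.01  z(down+) 1.24; gauge mid to post 60.30 rot [-0.0006 -0.0014  0.0013] F tool [0.62 0.27 1.25] M [ 0.009 -0.075  0.065] op 0.078
135 263 [32.75 10.71  0.58]
265 245 [36.59 37.31  0.57]
265 281 [28.86 37.93  0.56]
375 245 [36.6  59.9   0.56]
375 281 [28.87 60.88  0.55]
208 263 [32.75 25.82  0.57]
5098 [ 0.00120518 -0.40683719] [-2.47494997e-03  1.40562665e+01] 13.903269196212982
8 36 x 29.0 36.8 top -z 3.0
13 334 x 27.3 39.0 top -z 6.2
18 417 x 26.2 39.4 top -z 7.3
23 733 x 20.8 44.2 top -z 11.9
28 735 x 21.8 44.4 top -z 11.8
33 245 x 21.8 44.2 top -z 11.7
38 236 x 28.7 36.6 top -z 9.6
43 863 x 23.4 41.4 top -z 9.9
48 171 x 24.2 41.2 top -z 8.4
```

Emit:
{"api": "drive_tool", "payload": {"deltas": [[0.05,0,-0.17,0],[0,0.5,0,0],[0,0.4,0,0],[0,0,0,0],[0,0,0,0],[0,0,0,0]]}}

```text
clock: 9.23
eef_pos: [528.9, -236.7, 192.3]
tcp_rot: [-3.141, -0.0, 1.772]
contact_force: [0.6, 0.2, -1.7]
opening: 0.076
```

```bash
python3 st.py
```

```text
clk 9.23 hole-peg: x 0.60  z(down+) -0.36; gauge mid to post 50.95 rot [-0.0006 -0.0014  0.0008] F tool [0.04 0.62 1.7 ] M [0.034 0.007 0.074] op 0.076
```

Emit:
{"api": "drive_tool", "payload": {"deltas": [[0,0.2,0,0],[0,0.3,0,0],[0,0.3,0,0],[0,0,0,0],[0,0,0,0]]}}

```text
clock: 9.65
eef_pos: [537.0, -235.2, 192.4]
tcp_rot: [3.142, 0.0, 1.772]
contact_force: [-0.3, 0.7, -1.9]
opening: 0.076
```

```bash
python3 st.py
```

```text
clk 9.65 hole-peg: x 0.54  z(down+) -0.41; gauge mid to post 42.75 rot [-0.0008 -0.0015  0.0008] F tool [ 0.72 -0.14  1.94] M [-0.004 -0.09   0.015] op 0.076
```

Emit:
{"api": "drive_tool", "payload": {"deltas": [[0,0.25,0,0],[0,0.25,0,0],[0,0.1,0,0],[0,0,0,0]]}}

```text
clock: 9.98
eef_pos: [542.3, -234.0, 192.3]
tcp_rot: [-3.141, -0.0, 1.772]
contact_force: [-2.7, -0.4, -0.3]
opening: 0.075
```

```bash
python3 st.py
```

```text
clk 9.98 hole-peg: x 0.57  z(down+) -0.35; gauge mid to post 37.24 rot [ 0.0002 -0.0013  0.0008] F tool [ 0.11 -2.69  0.32] M [ 0.518 -0.097 -0.053] op 0.075
```

Emit:
{"api": "drive_tool", "payload": {"deltas": [[0,0.1,0,0],[0,0.1,0,0],[0,0,0,0],[0,0,0,0]]}}

```text
clock: 10.32
eef_pos: [544.5, -233.6, 192.3]
tcp_rot: [-3.141, -0.0, 1.772]
contact_force: [-3.6, -1.0, -0.4]
opening: 0.08
```

```bash
python3 st.py
```

```text
clk 10.32 hole-peg: x 0.59  z(down+) -0.38; gauge mid to post 35.06 rot [-0.0006 -0.0013  0.001 ] F tool [-0.24 -3.77  0.36] M [ 0.59  -0.054 -0.065] op 0.08
```

Emit:
{"api": "drive_tool", "payload": {"deltas": [[0,0.1,0,0],[0,0.1,0,0],[0,0.1,0,0],[0,0,0,0],[0,0,0,0]]}}

```text
clock: 10.73
eef_pos: [547.7, -232.9, 192.3]
tcp_rot: [3.141, -0.0, 1.772]
contact_force: [-2.5, -0.7, -2.1]
opening: 0.076
```

```bash
python3 st.py
```

```text
clk 10.73 hole-peg: x 0.56  z(down+) -0.40; gauge mid to post 31.78 rot [-0.001  -0.0014  0.001 ] F tool [-0.23 -2.55  2.14] M [ 0.446  0.001 -0.049] op 0.076
```

Emit:
{"api": "drive_tool", "payload": {"deltas": [[0,0.05,0,0],[0,0.05,0,0],[0,0,0,0],[0,0,0,0]]}}

```text
clock: 11.07
eef_pos: [548.5, -232.8, 192.4]
tcp_rot: [-3.142, -0.0, 1.772]
contact_force: [-3.6, -0.6, -1.6]
opening: 0.077
```

```bash
python3 st.py
```

```text
clk 11.07 hole-peg: x 0.53  z(down+) -0.42; gauge mid to post 30.95 rot [-0.0008 -0.0014  0.0011] F tool [ 0.16 -3.69  1.6 ] M [ 0.553 -0.029 -0.051] op 0.077
```

Small steps from here, one call each, watching the force.

Emit:
{"api": "drive_tool", "payload": {"deltas": [[0,0.04,0,0],[0,0.04,0,0],[0,0,0,0]]}}

```text
clock: 11.32
eef_pos: [548.7, -232.7, 192.3]
tcp_rot: [-3.14, -0.0, 1.772]
contact_force: [-5.5, -2.3, -0.9]
opening: 0.076
```

```bash
python3 st.py
```

```text
clk 11.32 hole-peg: x 0.56  z(down+) -0.36; gauge mid to post 30.73 rot [ 0.0005 -0.0013  0.0008] F tool [-1.17 -5.87  0.92] M [ 0.959 -0.033 -0.092] op 0.076
```

Emit:
{"api": "drive_tool", "payload": {"deltas": [[0,0.04,0,0],[0,0,0,0],[0,0,0,0]]}}

```text
clock: 11.57
eef_pos: [548.8, -232.7, 192.3]
tcp_rot: [-3.14, -0.0, 1.772]
contact_force: [-7.5, -2.9, -0.3]
opening: 0.079
```

```bash
python3 st.py
```

```text
clk 11.57 hole-peg: x 0.55  z(down+) -0.33; gauge mid to post 30.70 rot [ 0.0011 -0.0012  0.0008] F tool [-1.33 -7.97  0.31] M [ 1.221 -0.045 -0.129] op 0.079
```

Emit:
{"api": "drive_tool", "payload": {"deltas": [[0,0.04,0,0],[0,0,0,0],[0,0,0,0]]}}

```text
clock: 11.82
eef_pos: [548.9, -232.7, 192.3]
tcp_rot: [-3.139, -0.0, 1.772]
contact_force: [-9.1, -2.1, 0.5]
opening: 0.077
```

```bash
python3 st.py
```

```text
clk 11.82 hole-peg: x 0.56  z(down+) -0.34; gauge mid to post 30.58 rot [ 0.0017 -0.0012  0.0007] F tool [-0.25 -9.36 -0.51] M [ 1.366 -0.007 -0.228] op 0.077
```

Emit:
{"api": "drive_tool", "payload": {"deltas": [[0,0.05,0,0],[0,0,0,0],[0,0,0,0],[0,0,0,0]]}}

```text
clock: 12.15
eef_pos: [548.9, -232.7, 192.2]
tcp_rot: [-3.138, -0.0, 1.772]
contact_force: [-10.0, -2.8, 1.9]
opening: 0.077
```

```bash
python3 st.py
```

```text
clk 12.15 hole-peg: x 0.54  z(down+) -0.32; gauge mid to post 30.52 rot [ 0.0025 -0.0011  0.0006] F tool [ -0.69 -10.39  -1.93] M [ 1.653 -0.125 -0.264] op 0.077
```

Emit:
{"api": "drive_tool", "payload": {"deltas": [[0,0.05,0,0],[0,0,0,0],[0,0,0,0],[0,0,0,0]]}}

```text
clock: 12.48
eef_pos: [549.0, -232.7, 192.2]
tcp_rot: [-3.137, -0.001, 1.772]
contact_force: [-11.7, -2.5, 3.0]
opening: 0.08
```

```bash
python3 st.py
```

```text
clk 12.48 hole-peg: x 0.57  z(down+) -0.27; gauge mid to post 30.46 rot [ 0.0034 -0.0009  0.0004] F tool [ -0.05 -12.    -2.94] M [ 1.972 -0.121 -0.319] op 0.08
```

Emit:
{"api": "drive_tool", "payload": {"deltas": [[0,0,0,0],[0,0,0,0],[0,0,0,0],[0,0,0,0],[0,0,0,0]]}}

```text
clock: 12.9
eef_pos: [549.0, -232.7, 192.2]
tcp_rot: [-3.138, -0.0, 1.772]
contact_force: [-12.4, -3.4, 3.0]
opening: 0.075
```

```bash
python3 st.py
```

```text
clk 12.9 hole-peg: x 0.52  z(down+) -0.30; gauge mid to post 30.43 rot [ 0.0033 -0.001   0.0005] F tool [ -0.88 -12.84  -3.01] M [ 1.936 -0.13  -0.364] op 0.075
```

Emit:
{"api": "drive_tool", "payload": {"deltas": [[0,-0.1,0,0],[0,-0.1,0,0],[0,-0.1,0,0],[0,0,0,0],[0,0,0,0],[0,0,0,0]]}}

```text
clock: 13.4
eef_pos: [548.6, -233.0, 192.6]
tcp_rot: [3.141, 0.0, 1.772]
contact_force: [-1.4, -0.8, -1.7]
opening: 0.076
```

```bash
python3 st.py
```

```text
clk 13.4 hole-peg: x 0.36  z(down+) -0.66; gauge mid to post 30.90 rot [-0.0016 -0.0019  0.001 ] F tool [-0.48 -1.56  1.67] M [ 0.135 -0.125 -0.061] op 0.076
```

Emit:
{"api": "drive_tool", "payload": {"deltas": [[0,-0.13,0,0],[0,0,0.15,0],[0,0,0.15,0],[0,0,0.1,0],[0,0,0,0],[0,0,0,0],[0,0,0,0]]}}

```text
clock: 13.98
eef_pos: [546.9, -233.2, 188.4]
tcp_rot: [3.141, 0.0, 1.772]
contact_force: [0.7, 0.3, -1.1]
opening: 0.076
```

```bash
python3 st.py
```

```text
clk 13.98 hole-peg: x 0.49  z(down+) 3.50; gauge mid to post 32.57 rot [-0.0009 -0.0015  0.0011] F tool [0.14 0.74 1.13] M [ 0.035 -0.002  0.052] op 0.076
```

Emit:
{"api": "drive_tool", "payload": {"deltas": [[0,0,0.05,0],[0,0,0.05,0],[0,0,0,0],[0,0,0,0],[0,0,0,0]]}}

```text
clock: 14.4
eef_pos: [546.8, -233.2, 187.4]
tcp_rot: [3.142, 0.0, 1.772]
contact_force: [0.2, 0.2, -1.6]
opening: 0.079
```

```bash
python3 st.py
```

```text
clk 14.4 hole-peg: x 0.49  z(down+) 4.51; gauge mid to post 32.66 rot [-0.0008 -0.0015  0.0011] F tool [0.16 0.19 1.61] M [ 0.034 -0.057 -0.071] op 0.079
```

Emit:
{"api": "drive_tool", "payload": {"deltas": [[0,0,0.05,0],[0,0,0,0],[0,0,0,0],[0,0,0,0]]}}

```text
clock: 14.73
eef_pos: [546.8, -233.2, 186.9]
tcp_rot: [-3.142, 0.0, 1.772]
contact_force: [-0.4, -0.5, -1.1]
opening: 0.083
```

```bash
python3 st.py
```

```text
clk 14.73 hole-peg: x 0.51  z(down+) 5.03; gauge mid to post 32.68 rot [-0.0007 -0.0015  0.001 ] F tool [-0.41 -0.46  1.12] M [ 0.016 -0.044  0.042] op 0.083
```

Emit:
{"api": "drive_tool", "payload": {"deltas": [[0,0,0.06,0],[0,0,0,0],[0,0,0,0],[0,0,0,0]]}}

```text
clock: 15.07
eef_pos: [546.9, -233.2, 186.3]
tcp_rot: [3.142, 0.0, 1.772]
contact_force: [0.1, -0.4, -2.1]
opening: 0.079
```

```bash
python3 st.py
```

```text
clk 15.07 hole-peg: x 0.48  z(down+) 5.61; gauge mid to post 32.62 rot [-0.0009 -0.0016  0.001 ] F tool [-0.39  0.07  2.14] M [ 0.003 -0.051  0.014] op 0.079
```

Emit:
{"api": "drive_tool", "payload": {"deltas": [[0,0,0.06,0],[0,0,0,0],[0,0,0,0],[0,0,0,0]]}}

```text
clock: 15.4
eef_pos: [546.9, -233.2, 186.0]
tcp_rot: [3.141, 0.0, 1.772]
contact_force: [-1.4, 0.1, 3.7]
opening: 0.078
```

```bash
python3 st.py
```

```text
clk 15.4 hole-peg: x 0.48  z(down+) 5.92; gauge mid to post 32.56 rot [-0.0011 -0.0016  0.001 ] F tool [ 0.39 -1.39 -3.67] M [ 0.052  0.176 -0.028] op 0.078
```

Emit:
{"api": "drive_tool", "payload": {"deltas": [[0,0,0.06,0],[0,0,0,0],[0,0,0,0],[0,0,0,0]]}}

```text
clock: 15.73
eef_pos: [547.0, -233.2, 185.8]
tcp_rot: [3.141, 0.0, 1.772]
contact_force: [-2.7, 0.6, 8.3]
opening: 0.074
```

```bash
python3 st.py
python3 - <<'E'
from h import *
a,d=snap('wrist','w4');s=r.sense()
b,d=snap('scene','s4');u,v=proj('s4',s['eef_pos']).astype(int)
c1=cv2.resize(a[60:240,215:415],(560,504),interpolation=cv2.INTER_CUBIC)
b=b[v-35:v+55,u-40:u+60];c2=cv2.resize(b,(560,504),interpolation=cv2.INTER_CUBIC)
cv2.imwrite('pics/c4.png',cv2.resize(np.hstack([c1,c2]),(800,360))[:,:,::-1])
E
```

```text
clk 15.73 hole-peg: x 0.43  z(down+) 6.14; gauge mid to post 32.51 rot [-0.0013 -0.0017  0.001 ] F tool [ 1.17 -2.55 -8.29] M [ 0.29   0.482 -0.069] op 0.074
```

View pics/c4.png

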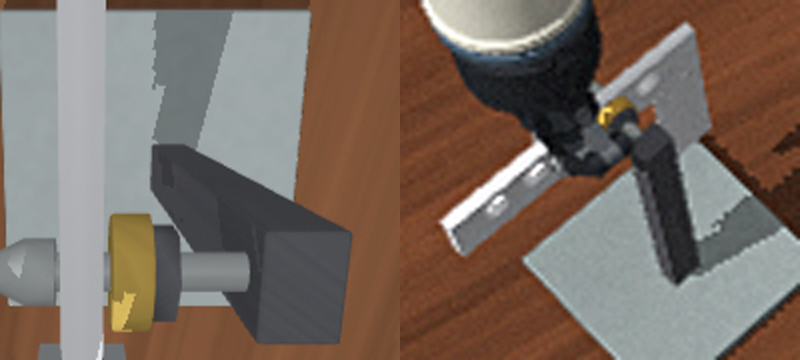

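Left (wrist): the ring (130,270) sits flat against the nut (165,270), and the bar lies in the neck between the ring and the head (30,270). It is seated, so I'll take the excess load off and then let go.

Emit:
{"api": "drive_tool", "payload": {"deltas": [[0,0,-0.05,0],[0,0,-0.04,0],[0,0,0,0],[0,0,0,0],[0,0,0,0]]}}

```text
clock: 16.25
eef_pos: [546.9, -233.2, 186.0]
tcp_rot: [3.141, 0.0, 1.772]
contact_force: [-0.8, -0.4, 2.6]
opening: 0.077
```

```bash
python3 st.py
```

```text
clk 16.25 hole-peg: x 0.46  z(down+) 5.90; gauge mid to post 32.56 rot [-0.001  -0.0016  0.0011] F tool [-0.26 -0.89 -2.57] M [ 0.097  0.228 -0.02 ] op 0.077
```

Emit:
{"api": "drive_tool", "payload": {"deltas": [[0,0,-0.02,0],[0,0,0,0],[0,0,0,0]], "force": 20}}

```text
clock: 16.5
eef_pos: [546.9, -233.2, 186.1]
tcp_rot: [3.142, 0.0, 1.772]
contact_force: [-0.5, 0.3, 2.8]
opening: 0.078
```

Emit:
{"api": "drive_tool", "payload": {"deltas": [[0,0,0,0],[0,0,0,0],[0,0,0,0],[0,0,0,0]], "jaw": 0.85}}

```text
clock: 16.83
eef_pos: [546.7, -233.1, 186.0]
tcp_rot: [-3.141, -0.0, 1.772]
contact_force: [-0.0, -0.7, -0.5]
opening: 0.149
```

Emit:
{"api": "drive_tool", "payload": {"deltas": [[0,0,0,0],[0,0,0,0],[0,0,0,0],[0,0,0,0],[0,0,0,0],[0,0,0,0],[0,0,0,0],[0,0,0,0],[0,0,0,0],[0,0,0,0]], "jaw": 0.65}}

```text
clock: 17.67
eef_pos: [546.8, -233.2, 186.2]
tcp_rot: [-3.142, 0.0, 1.772]
contact_force: [-0.9, 0.6, 0.4]
opening: 0.349
```

```bash
python3 st.py
python3 - <<'E'
from h import *
s=r.sense();snap('wrist','w5');gauge('w5',s['eef_pos'],s['tcp_rot'],25,110)
E
```

```text
clk 17.67 hole-peg: x 0.49  z(down+) 5.74; gauge mid to post 32.66 rot [-0.0008 -0.0015  0.001 ] F tool [ 0.77 -0.77 -0.39] M [ 0.     0.017 -0.023] op 0.349
gauge: n 5681 toolx max [97.7 98.4] tooly@0,@50 [-3.51 -1.48] slope 0.0405 top@0,50 [11.91 12.73] tilt 0.0164
```

Emit:
{"api": "drive_tool", "payload": {"deltas": [[0,0,-0.5,0],[0,0,-0.8,0],[0,0,-1,0],[0,0,-1.5,0],[0,0,-2,0],[0,0,-3,0],[0,0,-3,0],[0,0,-2,0],[0,0,0,0],[0,0,0,0],[0,0,0,0]]}}

```text
clock: 18.63
eef_pos: [546.5, -233.0, 324.2]
tcp_rot: [-3.141, -0.0, 1.772]
contact_force: [-0.5, -0.2, 0.3]
opening: 0.351
```

```bash
python3 st.py
cat > fin.py <<'E'
from h import *
import sys
k=sys.argv[1]
a,d=snap('wrist','w'+k);b,d=snap('scene','s'+k)
S=np.load('pics/w2s.npz');T=Ro.from_euler('xyz',S['rot']).as_matrix()
for f in('w'+k,'s'+k):
    L=(cloud(f)-S['pos'])@T; p=load(f)['p'].astype(int); W=S['pos'][2]-L[...,2]
    m=(np.ptp(p,axis=2)<35)&(p.min(2)>90)&(abs(L[...,1]-66)<14)&(W>196)&(W<212)&(L[...,0]>-35)&(L[...,0]<150)&(abs(L[...,0]-76)>16)
    q=L[m];w=W[m]; g=np.polyfit(q[:,0],q[:,1],1);e=abs(q[:,1]-np.polyval(g,q[:,0]))<6;q=q[e];w=w[e];g=np.polyfit(q[:,0],q[:,1],1)
    print(f,len(q),'x',q[:,0].min().round(1),q[:,0].max().round(1),'mid to post @peg',(98.7-np.polyval(g,76)).round(2),'yaw',g[0].round(4),'tilt',np.polyfit(q[:,0],w,1)[0].round(4),'top@peg',np.polyval(np.polyfit(q[:,0],w,1),76).round(1))
u,v=proj('s'+k,[545,-205,190]).astype(int)
c1=cv2.resize(a[60:384,150:510],(560,504));b=b[v-40:v+50,u-50:u+50];c2=cv2.resize(b,(560,504),interpolation=cv2.INTER_CUBIC)
cv2.imwrite(f'pics/c{k}.png',cv2.resize(np.hstack([c1,c2]),(800,360))[:,:,::-1])
E
python3 fin.py 6
```

```text
clk 18.63 hole-peg: x 0.92  z(down+) -132.21; gauge mid to post 33.08 rot [-0.0006 -0.0014  0.001 ] F tool [-0.1  -0.5  -0.35] M [ 0.022 -0.035 -0.02 ] op 0.351
w6 1712 x -35.0 142.9 mid to post @peg 32.98 yaw 0.0003 tilt -0.0165 top@peg 199.5
s6 225 x -34.1 142.1 mid to post @peg 31.02 yaw 0.004 tilt -0.0125 top@peg 199.5
```

View pics/c6.png

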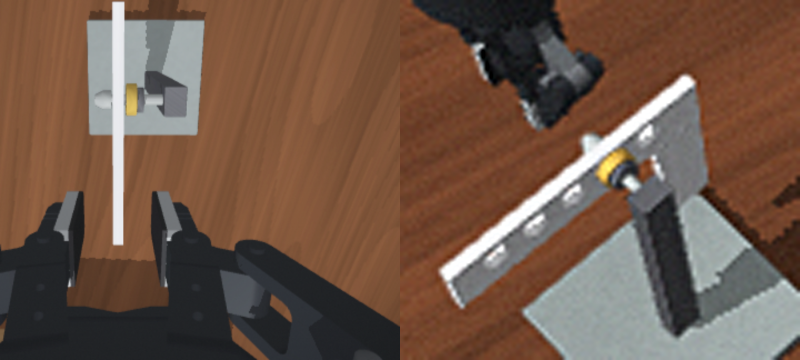

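The gauge hangs in the neck, bar level to about 1°, with the hand well clear above it. The ring is against the nut. I'll wait for it to settle, recheck, then hand in.

Emit:
{"api": "drive_tool", "payload": {"deltas": [[0,0,-2,0],[0,0,-2,0],[0,0,0,0],[0,0,0,0],[0,0,0,0],[0,0,0,0],[0,0,0,0],[0,0,0,0],[0,0,0,0],[0,0,0,0],[0,0,0,0],[0,0,0,0]]}}

```text
clock: 19.73
eef_pos: [546.8, -233.2, 364.2]
tcp_rot: [-3.142, -0.0, 1.772]
contact_force: [0.4, -0.0, 0.4]
opening: 0.349
```

```bash
python3 fin.py 7; python3 fin.py 8
python3 - <<'E'
from h import *
s=r.sense();print(s['clock'],s['qvel'].round(3),s['contact_force'].round(2))
snap('top','t8')
C=cloud('t8').reshape(-1,3);g=C[(C[:,0]>470)&(C[:,0]<530)&(C[:,1]>90)&(C[:,1]<300)&(C[:,2]>150)&(C[:,2]<175)];print('near gauge',len(g),np.polyval(np.polyfit(g[:,1],g[:,0],1),189).round(1),np.percentile(g[:,1],[1,99]).round())
print(job.sign_off())
E
```

```text
w7 1286 x -34.9 142.4 mid to post @peg 32.47 yaw 0.0043 tilt -0.0171 top@peg 200.2
s7 237 x -34.6 142.4 mid to post @peg 30.99 yaw 0.0013 tilt -0.011 top@peg 199.4
w8 1283 x -34.9 142.3 mid to post @peg 32.48 yaw 0.004 tilt -0.0169 top@peg 200.1
s8 232 x -35.0 142.6 mid to post @peg 31.19 yaw 0.0002 tilt -0.0132 top@peg 199.2
19.9333 [ 0.001 -0.001  0.     0.002 -0.001  0.002] [ 0.12 -0.31 -1.14]
near gauge 282 501.0 [101. 276.]
the job is handed in; nothing more can be done
None
```

The job is done and handed in at about 20 s. I took the long-legged gauge, which was the far one in the rack, and threaded it by hole 4 on the rightmost stand's peg. With it I pushed the brass ring until it stopped dead on the nut. I held it there at about 12 N (highest reading about 12.9 N), backed off about 2 mm, lowered the gauge into the neck and let go.

**Hanging:** The bar is level to about 1° (0.011–0.017 rad). It was still over the last looks.

**Position:** The hole's centre is about 5.5–7 mm from the peg_neck point, within the 9 mm allowed. The cameras disagree by about 1.5 mm: 32.5 mm from the post by the wrist camera, 31 mm by the scene camera.

**Ring:** It sat against the nut in the wrist view taken before release, and in both views after it.

**Other things:** The short gauge is unmoved. The arm never went near the jars, though I did not measure them again afterwards. The arm was clear and at rest when I signed off.

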